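# Release a soap bar from the lever dispenser and close its lid softly

## Robot

A 6-joint arm with a two-finger parallel gripper is mounted at the origin on a cart in front of the work surface, level with it; the furniture and walls round the work are solid. World frame = base frame: x ahead of the robot, y to its left, z up, the work surface at z = 0. Lengths are in m, angles in rad, forces in N, time in s.
With the tool pointing down it reaches from about 0.35 to 0.925 m from the base axis. Payload 6.4 kg.
Tool frame: the origin (TCP) lies midway between the tips of the shut fingers; the grasp point (between the pads) lies arm.tcp_to_grasp behind it (arm.tcp_to_grasp is the distance from the TCP to the grasp point, in m); z points along the fingers, y is the direction in which the jaws open and shut (so a half turn about z gives the same grasp; the last joint's range is limited). The gripper opens to 85 mm and grips with 20 to 120 N. Pads are 22 mm wide; open, the fingers measure 114 mm over their backs; the gripper's body (76 mm by 85 mm) begins 54 mm behind the grasp point. The pads swing forward as they close: fully open they stand 13 mm farther back than shut.
Start: joints at [-1.364, 0.245, 1.558, -0, 1.339, -0.174], TCP at [0.242, -0.603, 0.231] pointing down, gripper open.
Joint ranges: [-3.13, 3.13], [-1.02, 2.26], [0.13, 2.54], [-0.95, 4.09], [0.21, 2.88], [-2.74, 2.74]. Speed limits (rad/s): [2.57, 2.57, 3.14, 3.14, 3.14, 3.14].

## Interface

Orientations are given as a unit quaternion [x, y, z, w].
In Python, from rig import status, viewer, arm, spotter gives the robot as it stands.
- The arm moves only by the tool carry_out, never from a script. Its argument "series" is a list of rows, each a list of 7 numbers: the shift along the tool's x, y, z in m, then the turn, a rotation vector about the tool's x, y, z in rad, then the closure, from -1 (fully open) to 1 (shut), so that 0 is half open. In form: [[x, y, z, wx, wy, wz, fingers], ...]. A call has 1 to 8 rows; each row shifts and turns the commanded pose from where the row before left it, along the tool's axes as they then stand; what a row does not reach is not made up. A row lasts 1/12 s, in which the tool goes at most 41.7 mm and 7.16 degrees, less where a joint would pass 70% of its speed; a pose out of reach is approached as far as the arm can. A call with a gripper value outside its range is refused whole. The fingers move at their own pace and stop on an object; "newtons" is the grip in N (left out, the last holds). Time passes only in rows, so rows that do not move let the fingers close. It gives the time, the measured TCP pose, the force and the opening at its end, in the units of the state.
- status.read_state(): the state, without advancing time (a new reading comes with each control period).
- viewer.get_image(name): name is "side" or "top" or "wrist"; returns the picture (400x640x3 uint8, blue, green, red); there is no depth.
- viewer.calibration(name): a dict with "fovy" (degrees; the focal length in pixels is half the picture's height over the tangent of half this angle, whatever the lens; pixels are square), "cx", "cy" (the principal point, pixels), "R" (3x3) and "t" (3): a world point X has camera coordinates R X + t. Camera axes: x right, y down, z forward; pixel columns grow to the right and rows downward; lengths in m; the calibration is good to about 2 mm. A picture is of the moment at which its call begins: read the wrist's pose just before it. calibration takes no time and is no camera call; for the wrist camera it gives the pose at the moment of the call.
- arm.close_job(): hands the job in, once; it reports no verdict.
Trained networks look in the newest picture that a camera, given by its name, has taken for a name from the list of things; names that differ only in an ending like _2 or _b are one class to them, and where a whole thing is asked for, a point or a joint stands for the part that bears it (a point fixed in the world has none). Each returns a list of dicts, best first, with "confidence" (0 to 1); they miss things now and then, are a little off and sometimes report something else, mostly with a low value. They report only what shows in the picture. A call takes as long as a camera call.
- spotter.regions_of(camera, target): "region" (400x640 bool, what is visible of it) and "box" ([left, top, width, height] in pixels, round what is visible of it).
The state is a dict: "time_s": time; "q": joint angles; "qd": joint speeds; "joint_efforts": joint torques, N m; "eef_pos": TCP position; "orientation": TCP orientation; "wrist_force": force on the tool from outside, world axes, zero at the start; "torque": the same for the moment, N m; "finger_gap": finger opening in m.
Only numpy, scipy, OpenCV 4.12 (cv2) and the standard library are available. Lean on these libraries where they do the work, as an engineer would, in place of code of your own. Each camera call takes 0.05 s, during which the arm holds its last target.

## Task

Press the red paddle of the soap dispenser's lever right down with the fingertips, so that the linked green lid lifts, and keep it down until the pink soap bar has slid out to the stop at the foot of the chute. Then ease the paddle back up so that the lid comes down gently and shuts without slamming, and move clear. Work the lid by the paddle alone: do not touch the lid or the soap, and leave everything else standing where it is.

Things in the scene. Friction and masses are not known exactly. Their poses are not given: they have to be found in the camera images.
- dispenser: Soap dispenser fixed to the table: plywood base 200 x 150 mm, a chute (94 mm wide, polished) falling at 28 degrees to a 14 mm wooden stop, a wooden hopper at its upper end, 150 mm high in all. Origin on the table under the chute's middle; its -x axis points out of the front, down the chute; z up. The soap slides out by itself once the lid is about a third open.
- paddle (a point): Centre of the top face of the red lever paddle (plate 34 long, 38 wide, 8 mm thick, black ribs); moves with it. At rest 150 mm towards -x and 84 mm towards -y of the dispenser's origin (its axes), 116 mm above the table, front edge tipped 0.25 rad up; fully down 54 mm lower, tipped as much down. Nothing lies under it.
- lever (a joint): Lever angle: 0 at rest (paddle up, lid shut), 0.5 rad fully down (hard stop). Pivot: a level axis along the dispenser's y, 105 mm behind the resting paddle point (towards +x) and 31 mm below it. A spring pushes the paddle up: about 6 N to start, 8 N at the bottom. If let go, the lid snaps shut in about a tenth of a second.
- lid (a joint): Opening of the green hood lid, linked to the lever: 1.6 times its angle, 0 shut, 0.8 rad with the paddle fully down. Hinged at the top of the hopper's back; its front apron holds back the soap. Closing faster than 2 rad/s over the last 0.35 rad is a slam (the paddle rising at about 135 mm/s).
- lid_front (a point): Middle of the lower edge of the lid's front apron (84 mm wide), moving with the lid. At rest it lies just above the chute; fully open it stands about 70 mm above the chute.
- soap_pink: Pale pink soap bar, 47 x 79 x 26 mm, 0.1 kg, origin in the centre of its underside. At first it lies hidden in the hopper behind the lid's apron, its long side across the chute.
- chute_foot (a point): Point on the chute's surface where the centre of the soap's underside lies when the bar rests against the stop at the foot of the chute (outside the hopper).
- soap_coral: Coral red soap bar lying on the table behind the paddle, to the right of the dispenser, 46 x 78 x 26 mm, origin in the centre of its underside. Loose; leave it alone.
- matchbox: Matchbox, 36 x 55 x 16 mm, on the table to the left of the dispenser, origin under its centre. Loose; leave it alone.
- tealight_0: Tealight in an aluminium cup, 38 mm across, 20 mm high, left of the dispenser. Loose; leave it alone.
- tealight_1: Second, equal tealight, left of the dispenser. Loose; leave it alone.
- clip_jar: Clip-top glass jar of buttons, 73 x 68 x 88 mm, at the left back of the table, origin under its centre. Loose; leave it alone.

How it is judged:
On the way:
1. the paddle is held down and the lid open until the pink soap lies against the stop at the foot of the chute (value of joint lid above 0.6 rad and distance between soap_pink and chute_foot below 0.015 m and linear speed of soap_pink below 0.03 m/s), for 0.3 s.
At the end, for the whole second after the job is handed in: The lid is shut (under 0.04 rad), the pink soap lies at rest at the foot of the chute within 15 mm of its place against the stop, and the robot is clear (value of joint lid below 0.04 rad and velocity of joint lid above -0.05 rad/s and distance between soap_pink and chute_foot below 0.015 m and linear speed of soap_pink below 0.02 m/s); the robot touches nothing.
It fails at once if the lid slams: it closes faster than 2 rad/s over the last 0.35 rad (value of joint lid below 0.35 rad and velocity of joint lid below -2 rad/s).
It fails at once if the robot touches the lid (contact force between any of the arm, the fingers and lid above 0.5 N).
It fails at once if the robot touches the pink soap (contact force between any of the arm, the fingers and soap_pink above 0.3 N).
It fails at once if a bystander is moved by more than 15 mm (distance of any of soap_coral, matchbox, tealight_0, tealight_1, clip_jar from where it was at the start of the episode above 0.015 m).
It also fails if it takes over 35 s, if anything falls off the work surface, if the arm or the gripper's body presses on something with over 40 N, if the wrist force passes 120 N, or if a joint passes its speed limit or range.

## Working session

There is one attempt and no reset: what is moved stays moved. The work goes in short steps, Python scripts to look and compute and a tool call to move; the robot and the scene stay as the last step left them, time stands still between calls to the robot, and variables do not carry over. Pictures are saved under pics/ and viewed, and the job is handed in when it is done.

Besides the shell and the picture viewer there is one more tool, called after ">>>" as name(argument=value, ...), one argument or row to a line, values as JSON. carry_out: Moves the arm, as the interface text tells. Its arguments: {"type":"object","properties":{"series":{"type":"array","items":{"type":"array","items":{"type":"number"}}},"newtons":{"type":"number"}},"required":["series"]}

```bash
mkdir -p pics; ls; python3 - <<'E'
from rig import status, viewer, arm, spotter
import cv2
print(status.read_state()); print(arm.tcp_to_grasp)
for n in ("side","top"):
    im=viewer.get_image(n); cv2.imwrite(f"pics/{n}0.png",im)
    c=viewer.calibration(n); print(n,c)
    for t in ("dispenser","paddle","lid","soap_coral"):
        for r in spotter.regions_of(n,t)[:2]: print(n,t,round(r["confidence"],2),r["box"])
E
```

```text
pics
{'time_s': 0.0, 'q': array([-1.36408275e+00,  2.45854501e-01,  1.55901761e+00, -1.85434617e-05,
        1.33869459e+00, -1.74092995e-01]), 'qd': array([ 1.90129122e-03, -4.13743351e-04, -6.86992682e-05,  5.53573141e-04,
        4.15371364e-04,  2.96995261e-04]), 'joint_efforts': array([ 3.00984801e-03, -4.29508209e+01, -3.26126826e+01, -1.24006235e-05,
        5.32843173e-03, -3.99639447e-06]), 'eef_pos': array([ 0.24147377, -0.60287861,  0.23015253]), 'orientation': array([ 9.81927108e-01,  1.89256918e-01, -2.51177581e-05, -9.86746952e-04]), 'wrist_force': array([ 0.05669461, -0.08006216,  0.46831768]), 'torque': array([ 0.00268808, -0.02898956, -0.01319035]), 'finger_gap': 0.08515811384894825}
0.0187
side {'fovy': 44.5969534817238, 'cx': 315.9734166791453, 'cy': 203.77456148759342, 'R': array([[-0.99818473, -0.05938719,  0.01002019],
       [-0.04387351,  0.60303819, -0.7965049 ],
       [ 0.04125963, -0.79549865, -0.60454904]]), 't': array([0.55650119, 0.17049048, 1.41898622])}
side dispenser 0.61 [273.1, 174.5, 79.3, 65.4]
side paddle 0.56 [321.2, 167.5, 33.5, 16.3]
side paddle 0.47 [270.5, 174.0, 82.8, 61.5]
side lid 0.74 [270.7, 280.4, 21.5, 28.1]
side lid 0.64 [283.5, 174.1, 30.1, 31.4]
side soap_coral 0.37 [305.7, 183.3, 7.9, 1.6]
side soap_coral 0.21 [273.7, 168.4, 82.5, 72.2]
top {'fovy': 52.55817670272049, 'cx': 313.69362843819164, 'cy': 199.63726865570467, 'R': array([[ 0.00765814, -0.99995017,  0.00640402],
       [-0.97201101, -0.00894768, -0.23476485],
       [ 0.23481046, -0.00442691, -0.9720311 ]]), 't': array([-0.09999456,  0.59340775,  0.95241966])}
top paddle 0.81 [357.3, 183.2, 30.2, 67.8]
top lid 0.74 [306.9, 167.4, 51.2, 38.2]
top lid 0.18 [381.0, 187.0, 30.8, 19.7]
top soap_coral 0.98 [379.9, 188.4, 31.5, 19.1]
```

```bash
python3 - <<'E'
import cv2
for n,(x,y,w,h) in (("side",(220,110,200,150)),("top",(240,130,200,150))):
    im=cv2.imread(f"pics/{n}0.png"); cv2.imwrite(f"pics/{n}0z.png",cv2.resize(im[y:y+h,x:x+w],None,fx=4,fy=4,interpolation=cv2.INTER_CUBIC))
E
```

```text
(no output)
```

View pics/side0.png

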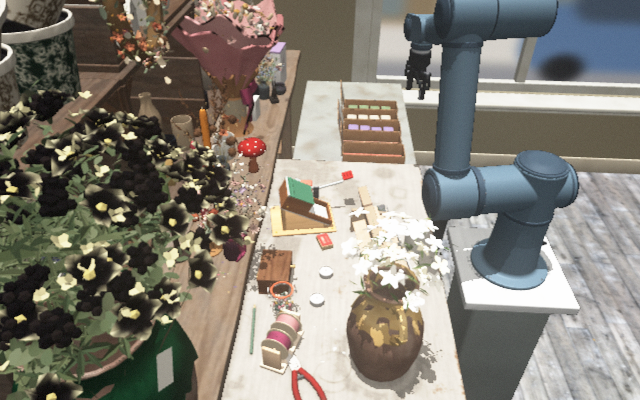

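View pics/top0.png

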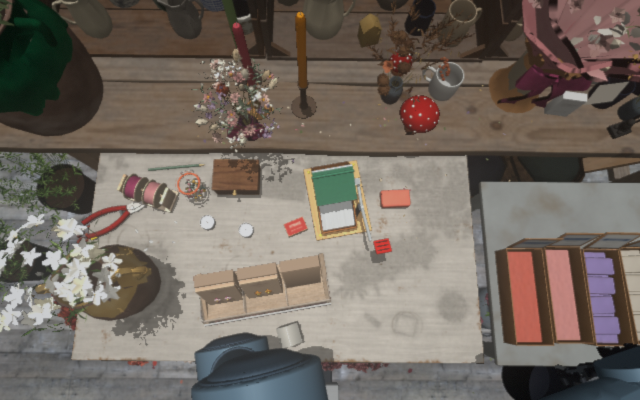

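```bash
ls pics
```

```text
side0.png
side0z.png
top0.png
top0z.png
```

View pics/side0z.png

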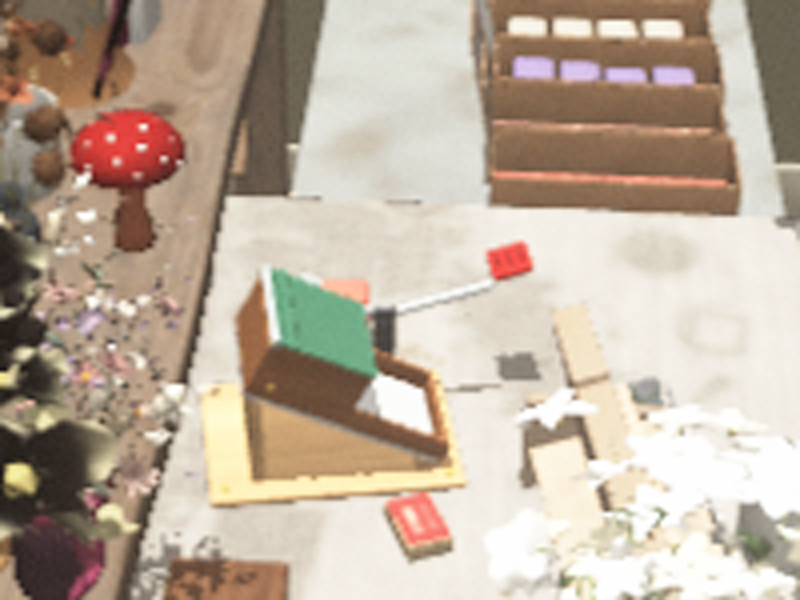

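View pics/top0z.png

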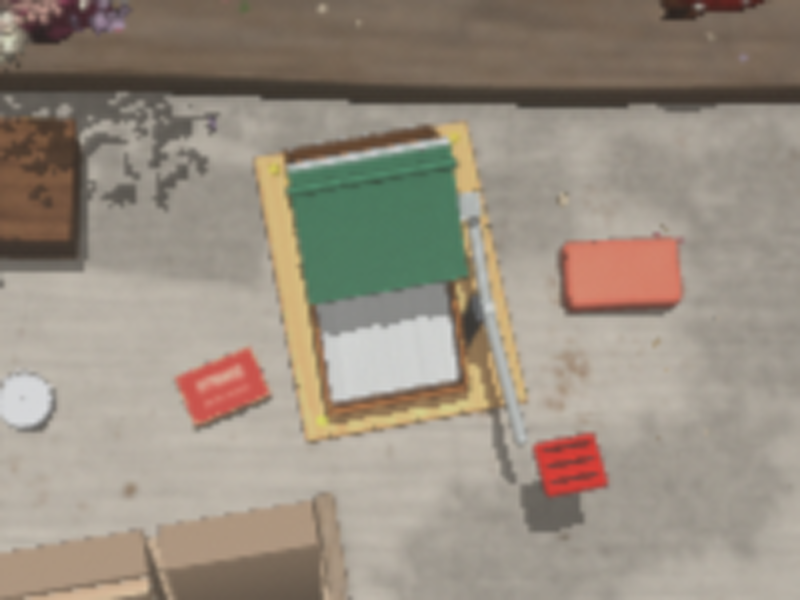

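The side view shows the paddle at px (347,175). The top view shows it at (383,246), with the base corners clearly visible. Next I triangulate the paddle.

```bash
cat > h.py <<'E'
import numpy as np, cv2
from rig import status, viewer, arm, spotter
def ray(c,px):
    f=200/np.tan(np.radians(c["fovy"])/2); R=np.array(c["R"]);t=np.array(c["t"])
    d=R.T@np.array([(px[0]-c["cx"])/f,(px[1]-c["cy"])/f,1]); return -R.T@t,d/np.linalg.norm(d)
def tri(rays):
    A=np.zeros((3,3));b=np.zeros(3)
    for o,d in rays:
        P=np.eye(3)-np.outer(d,d);A+=P;b+=P@o
    X=np.linalg.solve(A,b); return X,[np.linalg.norm((np.eye(3)-np.outer(d,d))@(X-o)) for o,d in rays]
def plane(c,px,z):
    o,d=ray(c,px); return o+d*(z-o[2])/d[2]
def proj(c,X):
    f=200/np.tan(np.radians(c["fovy"])/2); p=np.array(c["R"])@X+c["t"]; return np.array([f*p[0]/p[2]+c["cx"],f*p[1]/p[2]+c["cy"]])
E
python3 - <<'E'
from h import *
T=viewer.calibration("top");S=viewer.calibration("side")
z=lambda o,p:(o[0]+(p[0]+.5)/4-.5,o[1]+(p[1]+.5)/4-.5)
pt=z((240,130),(571,464));ps=z((220,110),(510,260))
print("paddle",tri([ray(T,pt),ray(S,ps)]))
for h in (.0,.01,.012,.116): print(h,plane(T,pt,h))
C=np.array([plane(T,z((240,130),p),.012) for p in [(258,157),(466,124),(526,400),(308,440)]])
print(C.round(4)); m=C.mean(0)
d=(C[2]+C[3]-C[0]-C[1])/2; e=(C[1]+C[2]-C[0]-C[3])/2; print("len",np.linalg.norm(d),np.linalg.norm(e))
for mm,v in(("d",d),("e",e)):print(np.arctan2(v[1],v[0]))
# -x axis = d ; -y axis = e
a=np.arctan2(-d[1],-d[0]); b=np.arctan2(-e[1],-e[0])-np.pi/2; print("yaw",a,b); yaw=a*.6+b*.4
x=np.array([np.cos(yaw),np.sin(yaw),0]);y=np.array([-np.sin(yaw),np.cos(yaw),0])
P=m*[1,1,0]-.15*x-.084*y+[0,0,.116]; print("origin",m,"pred paddle",P,proj(T,P),pt,proj(S,P),ps)
E
```

```text
paddle (array([ 0.47366105, -0.25782121,  0.11122116]), [np.float64(0.0005824401083135191), np.float64(0.0005824401083135306)])
0.0 [ 0.48826328 -0.2774164   0.        ]
0.01 [ 0.48700277 -0.27566218  0.01      ]
0.012 [ 0.48675067 -0.27531134  0.012     ]
0.116 [ 0.47364137 -0.25706748  0.116     ]
[[ 0.6945 -0.0685  0.012 ]
 [ 0.7196 -0.2108  0.012 ]
 [ 0.5287 -0.247   0.012 ]
 [ 0.501  -0.1037  0.012 ]]
len 0.19550021971171297 0.14518154500513172
-2.957714225861934
-1.3880672320949539
yaw 0.18387842772785906 0.18272909469994292
origin [ 0.61094336 -0.15751622  0.012     ] pred paddle [ 0.4787804  -0.26746599  0.116     ] [386.71953342 243.48165653] (382.375, 245.625) [345.46699867 171.63935436] (347.125, 174.625)
```

>>> carry_out(
  series=[
    [0.032, -0.022, 0, 0, 0, 0, 1],
    [0.032, -0.022, 0, 0, 0, 0, 1],
    [0.032, -0.022, 0, 0, 0, 0, 1],
    [0.032, -0.022, 0, 0, 0, 0, 1],
    [0.032, -0.022, 0, 0, 0, 0, 1],
    [0.032, -0.022, 0, 0, 0, 0, 1],
    [0.0, 0, 0, 0, 0, 0.1, 1],
    [0, 0, 0, 0, 0, 0.1, 1],
  ],
)

```text
time_s: 1.17
eef_pos: [0.3721, -0.4077, 0.2316]
orientation: [0.996, 0.09, 0.0, 0.0]
wrist_force: [-0.1, 0.2, -0.5]
finger_gap: -0.0001
```

```bash
python3 - <<'E'
from h import *
s=status.read_state(); print(s["time_s"],s["eef_pos"],s["orientation"],s["finger_gap"],s["wrist_force"])
c=viewer.calibration("wrist"); im=viewer.get_image("wrist"); cv2.imwrite("pics/w1.png",im)
print(c); X=np.array([.4737,-.2578,.1112]);print(proj(c,X))
for r in spotter.regions_of("wrist","paddle"): print(r["confidence"],r["box"])
np.save("c1.npy",c,allow_pickle=True)
E
```

```text
1.1667 [ 0.37205459 -0.40765464  0.23156515] [9.95965571e-01 8.97357712e-02 1.30814628e-04 2.37182097e-04] -6.663575931982826e-05 [-0.09505038  0.23719659 -0.47051999]
{'fovy': 67.06943308419483, 'cx': 326.69706103235745, 'cy': 202.7537085650823, 'R': array([[ 0.17817518, -0.98399802,  0.00122514],
       [-0.94441047, -0.17065709,  0.28100715],
       [-0.2763014 , -0.05122553, -0.95970489]]), 't': array([-0.46622613,  0.24506193,  0.46113913])}
[163.52096835  40.79073657]
0.9 [121.4, 2.3, 65.1, 61.5]
0.57 [63.5, 0.2, 144.8, 64.0]
```

View pics/w1.png

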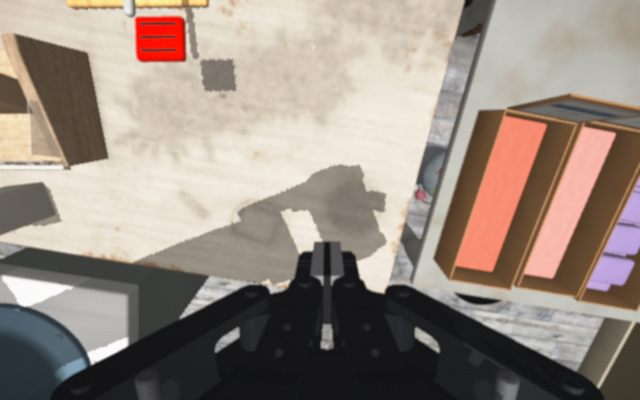

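The wrist view shows the red paddle at (161,38), 3 px from where my triangulated point projects. I'll move closer and look again.

>>> carry_out(
  series=[
    [0.018, -0.026, 0.0, 0, 0, 0, 1],
    [0.018, -0.026, 0, 0, 0, 0, 1],
    [0.018, -0.026, 0, 0, 0, 0, 1],
    [0.018, -0.026, 0, 0, 0, 0, 1],
    [0.018, -0.026, 0, 0, 0, 0, 1],
    [0, 0, 0.02, 0, 0, 0, 1],
    [0, 0, 0, 0, 0, 0, 1],
  ],
)

```text
time_s: 1.85
eef_pos: [0.4351, -0.2634, 0.2086]
orientation: [0.996, 0.092, -0.002, -0.002]
wrist_force: [-0.4, 0.2, -0.5]
finger_gap: -0.0001
```

```bash
python3 - <<'E'
from h import *
s=status.read_state(); print(s["time_s"],s["eef_pos"],s["orientation"],s["wrist_force"])
c=viewer.calibration("wrist"); im=viewer.get_image("wrist"); cv2.imwrite("pics/w2.png",im)
X=np.array([.4737,-.2578,.1112]);print(proj(c,X))
for r in spotter.regions_of("wrist","paddle"): print(r["confidence"],r["box"])
np.save("c2.npy",c,allow_pickle=True)
E
```

```text
1.85 [ 0.43510503 -0.26343569  0.20858468] [ 0.99571337  0.0924623  -0.00157615 -0.00176562] [-0.43598473  0.20384995 -0.4577666 ]
[330.85414926 156.49292032]
0.78 [289.2, 1.5, 65.2, 178.5]
0.33 [104.5, 17.3, 68.8, 51.5]
```

View pics/w2.png

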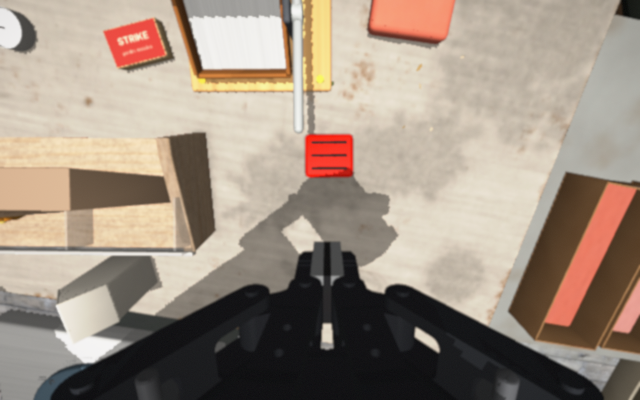

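```bash
python3 - <<'E'
from h import *
from scipy.spatial.transform import Rotation as Ro
T=viewer.calibration("top");S=viewer.calibration("side")
c1=np.load("c1.npy",allow_pickle=True).item();c2=np.load("c2.npy",allow_pickle=True).item()
a=[ray(T,(382.4,245.6)),ray(S,(347.1,174.6)),ray(c1,(161,38)),ray(c2,(329.5,154))]
X,e=tri(a);print(X,e); print(tri(a[2:]))
s=status.read_state(); print(Ro.from_quat(s["orientation"]).inv().apply(X-s["eef_pos"]), Ro.from_quat(s["orientation"]).as_matrix())
E
```

```text
[ 0.4745207  -0.25680128  0.11222604] [np.float64(0.00103955127553635), np.float64(0.0013539549982222916), np.float64(0.0007744895578369628), np.float64(0.0011287145674450736)]
(array([ 0.47538347, -0.25628798,  0.11198171]), [np.float64(0.0001635481777354491), np.float64(0.00016354817773558063)])
[ 0.04015835 -0.00143956  0.09853871] [[ 0.98352597  0.18076149 -0.00139325]
 [ 0.18076303 -0.98352609  0.00107586]
 [-0.00117582 -0.00130998 -0.99999845]]
```

Four views agree to about 1 mm. I'll hover just above the paddle.

>>> carry_out(
  series=[
    [0.02, -0.0005, 0.02, 0, 0, 0, 1],
    [0.02, -0.0005, 0.02, 0, 0, 0, 1],
    [0, 0, 0.02, 0, 0, 0, 1],
    [0, 0, 0.012, 0, 0, 0, 1],
    [0, 0, 0, 0, 0, 0, 1],
  ],
)

```text
time_s: 2.37
eef_pos: [0.4734, -0.2571, 0.1367]
orientation: [0.996, 0.09, -0.002, -0.002]
wrist_force: [-0.3, 0.5, -0.6]
finger_gap: -0.0
```

```bash
python3 - <<'E'
from h import *
s=status.read_state(); print(s["time_s"],s["eef_pos"],s["orientation"],s["wrist_force"])
im=viewer.get_image("wrist"); im2=viewer.get_image("top")
a=cv2.resize(im[150:350,200:450],(500,400)); b=cv2.resize(im2[150:290,280:420],(400,400))
cv2.imwrite("pics/w3.png",cv2.resize(np.hstack([a,b]),(800,356)))
E
```

```text
2.3667 [ 0.47339662 -0.25712563  0.13673193] [ 0.99594987  0.08987017 -0.00192944 -0.00186681] [-0.3065606   0.47824639 -0.58480296]
```

View pics/w3.png

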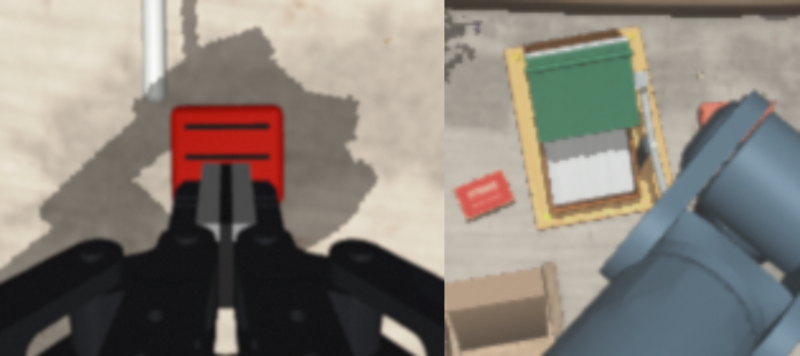

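The fingertips are centred over the paddle, so I start pressing.

>>> carry_out(
  series=[
    [0.001, 0, 0.006, 0, 0, 0, 1],
    [0, 0, 0.006, 0, 0, 0, 1],
    [0, 0, 0.006, 0, 0, 0, 1],
    [0, 0, 0.006, 0, 0, 0, 1],
    [0, 0, 0.006, 0, 0, 0, 1],
    [0, 0, 0.006, 0, 0, 0, 1],
    [0, 0, 0, 0, 0, 0, 1],
  ],
)

```text
time_s: 3.05
eef_pos: [0.4759, -0.2576, 0.1029]
orientation: [0.996, 0.09, -0.0, 0.0]
wrist_force: [-1.5, -1.7, 4.8]
finger_gap: -0.0001
```

>>> carry_out(
  series=[
    [0, 0, 0.005, 0, 0, 0, 1],
    [0, 0, 0.005, 0, 0, 0, 1],
    [0, 0, 0.005, 0, 0, 0, 1],
    [0, 0, 0.005, 0, 0, 0, 1],
    [0, 0, 0.005, 0, 0, 0, 1],
    [0, 0, 0.005, 0, 0, 0, 1],
    [0, 0, 0.004, 0, 0, 0, 1],
    [0, 0, 0, 0, 0, 0, 1],
  ],
)

```text
time_s: 3.72
eef_pos: [0.477, -0.2577, 0.0701]
orientation: [0.996, 0.09, 0.001, 0.001]
wrist_force: [-1.6, -0.7, 7.7]
finger_gap: -0.0001
```

```bash
python3 - <<'E'
from h import *
s=status.read_state(); print(s["time_s"],s["eef_pos"],s["wrist_force"])
im=viewer.get_image("wrist"); im2=viewer.get_image("top"); im3=viewer.get_image("side")
a=cv2.resize(im[150:350,200:450],(500,400)); b=cv2.resize(im2[150:290,280:420],(400,400)); d=cv2.resize(im3[150:250,255:375],(480,400))
cv2.imwrite("pics/w4.png",cv2.resize(np.hstack([a,b,d]),(800,232)))
cv2.imwrite("pics/s4.png",cv2.resize(d,(720,600)))
E
```

```text
3.7167 [ 0.47696673 -0.25774354  0.07008627] [-1.59564659 -0.65246037  7.70483631]
```

View pics/w4.png

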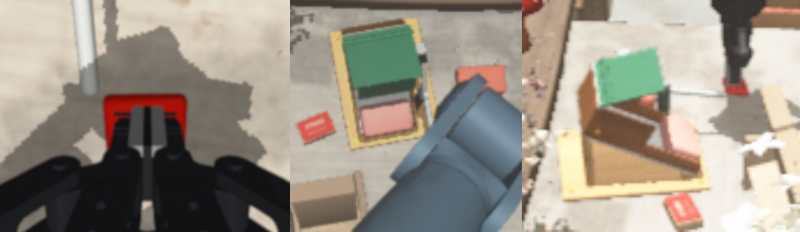

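View pics/s4.png

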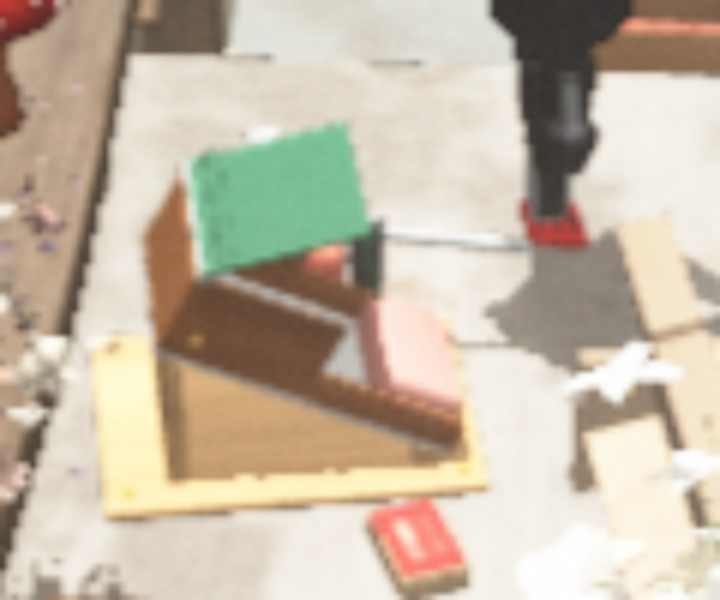

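The lid is well open and the pink soap lies at the foot of the chute. I'll press on towards the stop and hold.

>>> carry_out(
  series=[
    [0, 0, 0.003, 0, 0, 0, 1],
    [0, 0, 0.003, 0, 0, 0, 1],
    [0, 0, 0.002, 0, 0, 0, 1],
    [0, 0, 0, 0, 0, 0, 1],
  ],
)

```text
time_s: 4.2
eef_pos: [0.478, -0.2578, 0.0642]
orientation: [0.996, 0.09, 0.002, 0.001]
wrist_force: [-2.3, 4.6, 16.9]
finger_gap: -0.0001
```

The force has jumped to 17 N, so the lever is at its hard stop. I hold here.

>>> carry_out(
  series=[
    [0, 0, 0, 0, 0, 0, 1],
    [0, 0, 0, 0, 0, 0, 1],
    [0, 0, 0, 0, 0, 0, 1],
    [0, 0, 0, 0, 0, 0, 1],
    [0, 0, 0, 0, 0, 0, 1],
    [0, 0, 0, 0, 0, 0, 1],
    [0, 0, 0, 0, 0, 0, 1],
    [0, 0, 0, 0, 0, 0, 1],
  ],
)

```text
time_s: 4.87
eef_pos: [0.478, -0.2578, 0.0642]
orientation: [0.996, 0.09, 0.002, 0.001]
wrist_force: [-2.1, 3.2, 15.5]
finger_gap: -0.0001
```

>>> carry_out(
  series=[
    [0, 0, 0, 0, 0, 0, 1],
    [0, 0, 0, 0, 0, 0, 1],
    [0, 0, 0, 0, 0, 0, 1],
    [0, 0, 0, 0, 0, 0, 1],
  ],
)

```text
time_s: 5.2
eef_pos: [0.478, -0.2577, 0.0642]
orientation: [0.996, 0.09, 0.002, 0.001]
wrist_force: [-1.9, 4.0, 16.4]
finger_gap: 0.0003
```

```bash
python3 - <<'E'
from h import *
s=status.read_state(); print(s["time_s"],s["eef_pos"],s["wrist_force"])
im=viewer.get_image("wrist"); im2=viewer.get_image("top"); im3=viewer.get_image("side")
a=cv2.resize(im[150:350,200:450],(500,400)); b=cv2.resize(im2[150:290,280:420],(400,400)); d=cv2.resize(im3[150:250,255:375],(480,400))
cv2.imwrite("pics/w5.png",cv2.resize(np.hstack([a,b]),(800,356)))
cv2.imwrite("pics/s5.png",cv2.resize(d,(720,600)))
E
```

```text
5.2 [ 0.47801384 -0.25773874  0.06420858] [-1.92258198  3.99521851 16.35722245]
```

View pics/w5.png

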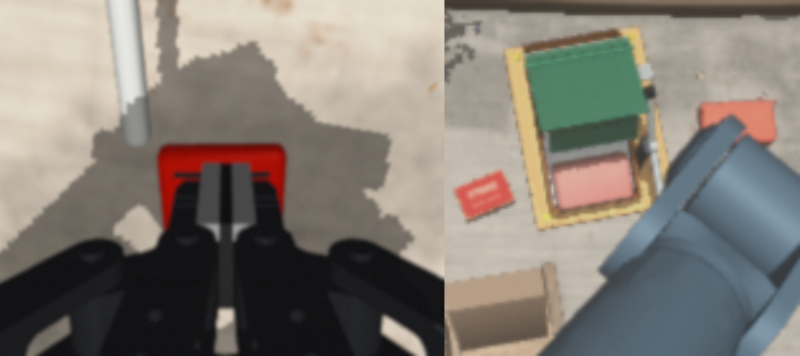

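View pics/s5.png

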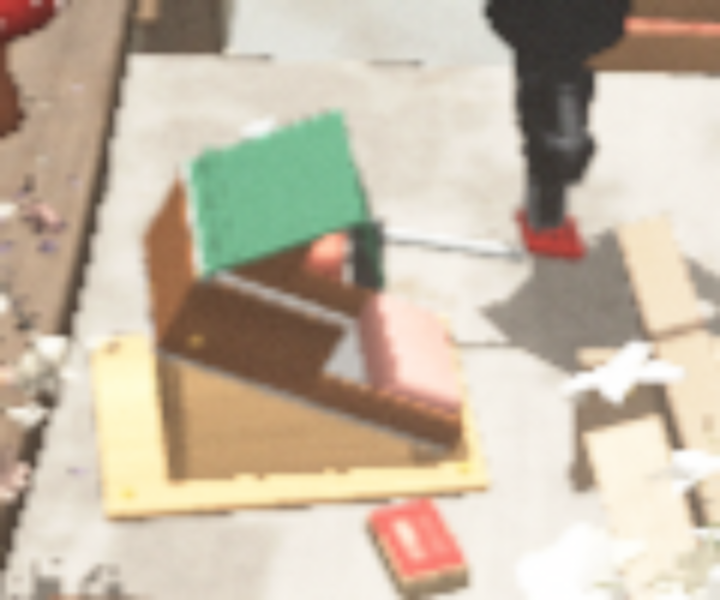

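The soap rests against the stop and has not moved between the two looks; the lid is fully open. Now I ease up at about 36 mm/s.

>>> carry_out(
  series=[
    [0, 0, -0.002, 0, 0, 0, 1],
    [0, 0, -0.003, 0, 0, 0, 1],
    [0, 0, -0.003, 0, 0, 0, 1],
    [0, 0, -0.003, 0, 0, 0, 1],
    [0, 0, -0.003, 0, 0, 0, 1],
    [0, 0, -0.003, 0, 0, 0, 1],
    [0, 0, -0.003, 0, 0, 0, 1],
    [0, 0, -0.003, 0, 0, 0, 1],
  ],
)

```text
time_s: 6.02
eef_pos: [0.476, -0.2579, 0.0854]
orientation: [0.996, 0.09, -0.0, 0.001]
wrist_force: [-5.0, -2.3, 6.8]
finger_gap: -0.0
```

>>> carry_out(
  series=[
    [0, 0, -0.003, 0, 0, 0, 1],
    [0, 0, -0.003, 0, 0, 0, 1],
    [0, 0, -0.003, 0, 0, 0, 1],
    [0, 0, -0.003, 0, 0, 0, 1],
    [0, 0, -0.003, 0, 0, 0, 1],
    [0, 0, -0.002, 0, 0, 0, 1],
    [0, 0, -0.002, 0, 0, 0, 1],
    [0, 0, -0.002, 0, 0, 0, 1],
  ],
)

```text
time_s: 6.68
eef_pos: [0.4778, -0.2576, 0.1068]
orientation: [0.996, 0.09, 0.002, 0.001]
wrist_force: [4.4, 1.2, 5.3]
finger_gap: 0.0003
```

>>> carry_out(
  series=[
    [0, 0, -0.002, 0, 0, 0, 1],
    [0, 0, -0.002, 0, 0, 0, 1],
    [0, 0, -0.002, 0, 0, 0, 1],
    [0, 0, -0.002, 0, 0, 0, 1],
    [0, 0, -0.002, 0, 0, 0, 1],
    [0, 0, -0.002, 0, 0, 0, 1],
    [0, 0, -0.002, 0, 0, 0, 1],
    [0, 0, -0.002, 0, 0, 0, 1],
  ],
)

```text
time_s: 7.35
eef_pos: [0.4744, -0.2563, 0.12]
orientation: [0.996, 0.09, -0.002, -0.001]
wrist_force: [-0.0, 0.5, 0.2]
finger_gap: 0.0003
```

>>> carry_out(
  series=[
    [0, 0, -0.002, 0, 0, 0, 1],
    [0, 0, -0.003, 0, 0, 0, 1],
    [0, 0, -0.01, 0, 0, 0, 1],
    [-0.01, 0, -0.03, 0, 0, 0, 1],
    [-0.03, 0, -0.02, 0, 0, 0, 1],
    [-0.035, 0.01, 0, 0, 0, 0, 1],
    [-0.02, 0.01, 0, 0, 0, 0, 1],
    [0, 0, 0, 0, 0, 0, 1],
  ],
)

```text
time_s: 8.02
eef_pos: [0.3839, -0.2956, 0.1874]
orientation: [0.996, 0.089, -0.0, 0.001]
wrist_force: [0.9, -0.8, -0.4]
finger_gap: -0.0003
```

```bash
python3 - <<'E'
from h import *
s=status.read_state(); print(s["time_s"],s["eef_pos"],s["wrist_force"],abs(s["qd"]).max())
im=viewer.get_image("wrist"); im2=viewer.get_image("top"); im3=viewer.get_image("side")
a=cv2.resize(im,(640,400)); b=cv2.resize(im2[150:290,280:420],(400,400)); d=cv2.resize(im3[150:250,255:375],(480,400))
cv2.imwrite("pics/w6.png",cv2.resize(np.hstack([a,b]),(800,308)))
cv2.imwrite("pics/s6.png",cv2.resize(d,(720,600)))
E
```

```text
8.0167 [ 0.38392507 -0.29555033  0.18741754] [ 0.92523778 -0.77916429 -0.44976912] 0.0563051043042622
```

View pics/w6.png

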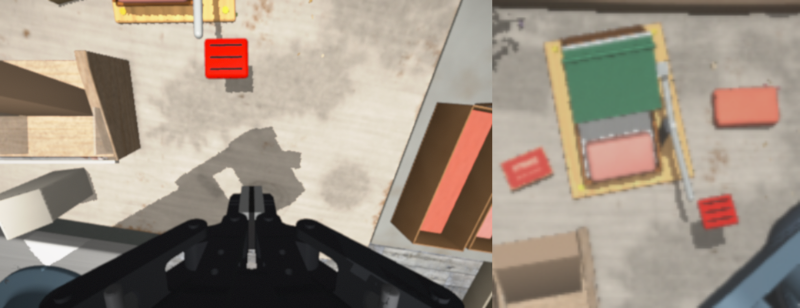

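View pics/s6.png

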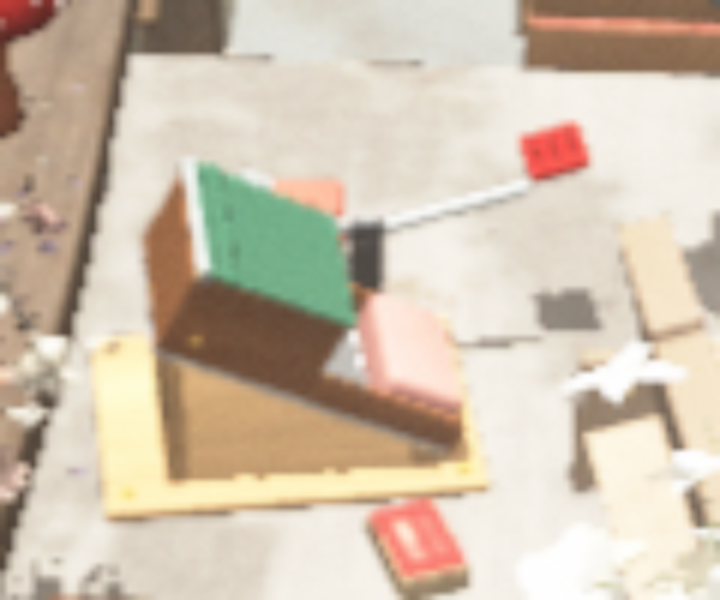

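The lid is shut with the paddle back up at rest. The soap lies at the stop and the arm is clear. I hand it in.

```bash
python3 - <<'E'
from rig import status, arm
print(arm.close_job()); print(status.read_state()["time_s"])
E
```

```text
the job is handed in; nothing more can be done
None
the job is handed in; nothing more can be done
```

I pressed the paddle down with the shut fingertips until the lever met its hard stop (force about 17 N) and held it there for about a second. In two successive looks the pink soap lay still against the stop at the foot of the chute. I then eased the paddle up at about 25–36 mm/s, well under the 135 mm/s that counts as a slam, until the force was gone, and moved clear. The job was handed in at about 8 s of the 35 s allowed.

**Last checks:** The final top and side pictures show the lid shut, the paddle back at rest and the soap still at the foot of the chute. The matchbox and coral soap look where they were. The tealights and jar were outside the final crops, but the arm never went near them. The arm was about 9 cm from the paddle and touching nothing.

**Limits and disagreements:**
- I judged the lid angle, the lid's closing speed and the soap's position only from the pictures and the commanded motion, not from a direct reading.
- The paddle position worked out from the base plate's corners was about 11 mm off the triangulated one, because the base looks off-centre from the chute. I used the triangulated position, on which four views agreed to about 1 mm.
- That position put the paddle at 112 mm above the table, against 116 mm in the text.

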